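Click the bar-knob tube fitting home

ROBOT

A 6-joint arm with a two-finger parallel gripper is mounted at the origin on a cart in front of the work surface, level with it; the furniture and walls round the work are solid. World frame = base frame: x ahead of the robot, y to its left, z up, the work surface at z = 0. Lengths are in m, angles in rad, forces in N, time in s.
With the tool pointing down it reaches from about 0.325 to 0.85 m from the base axis. Payload 15.5 kg.
Tool frame: the origin (TCP) lies on the centre line of the jaws, within the pads' length; the fingertips stand finger_overhang ahead of it and the grasp point (between the pads) lies 3 mm ahead of it (finger_overhang is the distance from the TCP to the fingertips, in m); z points along the fingers, y is the line along which they close (so a half turn about z gives the same grasp; the last joint's range is limited). The gripper opens to 91 mm and grips with 3 to 60 N. Pads are 32 mm wide; open, the fingers measure 118 mm over their backs; the gripper's body (76 mm by 178 mm) begins 60 mm behind the grasp point.
Start: joints at [1.038, 0.494, 1.345, -0, 1.302, -0.096], TCP at [0.265, 0.566, 0.236] pointing down, gripper open.
Joint ranges: [-2.91, 2.91], [-0.82, 2.16], [0.22, 2.67], [-1.22, 4.37], [0.12, 2.79], [-3.08, 3.08]. Speed limits (rad/s): [1.89, 1.89, 2.57, 3.01, 3.01, 3.01].

INTERFACE

Orientations are given as a unit quaternion [w, x, y, z].
In Python, from bench import observe, snapshot, camera_info, finish_job, finger_overhang gives the robot as it stands. The module is installed in compiled form; this text tells all that it offers.
- The arm moves only by the shell command python3 -m jog 'ROWS' [OPENING]. ROWS is JSON, a list of rows, each a list of 6 numbers: the shift along the tool's x, y, z in cm, then the turn, a rotation vector about the tool's x, y, z in degrees. In form: [[dx, dy, dz, rx, ry, rz], ...]. A call has 1 to 5 rows; each row is the pose to reach, as a shift and turn from the pose commanded when the call began, along the tool's axes at that moment; what a row does not reach only later rows make up. A row lasts 1/10 s, in which the tool goes at most 50 mm and 8.59 degrees, less where a joint would pass 70% of its speed; a pose out of reach is approached as far as the arm can. A call with a gripper value outside its range is refused whole. OPENING is the closure in counts, from 0 (fully open) to 255 (shut), set as the call begins (- or left out, the last holds). The fingers move at their own pace and stop on an object; the grip force is fixed at half the most. Time passes only in rows, so rows that repeat a pose let the fingers close. It gives the time, the measured TCP pose, the force, the opening and the grip force at its end, in the units of the state.
- observe(): the state, without advancing time (a new reading comes with each control period).
- snapshot(name): name is "scene" or "side" or "wrist"; returns (picture, depth): 400x640x3 uint8, red, green, blue; 400x640 float32, m along the optical axis (not along the pixel's ray), 0 where there is no reading.
- camera_info(name): a dict with "vfov" (degrees; the focal length in pixels is half the picture's height over the tangent of half this angle, whatever the lens; pixels are square), "cx", "cy" (the principal point, pixels), "pose" (4x4, takes a point from camera to world coordinates); the wrist camera has in their place "tool_from_camera" (4x4, takes a point from camera to tool coordinates, whose origin is the TCP and whose axes are the flange's). Camera axes: x right, y down, z forward; pixel columns grow to the right and rows downward; lengths in m; the calibration is good to about 2 mm. A picture is of the moment at which its call begins: read the wrist's pose just before it. camera_info takes no time and is no camera call.
- finish_job(): hands the job in; it is judged then, once.
The state is a dict: "t": time; "q": joint angles; "qd": joint speeds; "joint_efforts": joint torques, N m; "tcp_pos": TCP position; "tcp_rot": TCP orientation; "contact_force": force on the tool from outside, world axes, zero at the start; "wrist_torque": the same for the moment, N m; "gripper_width": finger opening in m; "finger_force": force on a finger pad.
Only numpy, scipy, OpenCV 4.12 (cv2) and the standard library are available. Lean on these libraries where they do the work, as an engineer would, in place of code of your own. Each camera call takes 0.05 s, during which the arm holds its last target. There are 200 camera calls.

TASK

Of the three small tube fittings on the bench, tighten the one whose knob is a single straight bar: turn its knob clockwise, seen from above, until it clicks past its detent and the bar stands square across the two tube stubs, then let go of it. Leave the knobs of the other two fittings, the cross and the round one, as they are.

Things in the scene. Friction and masses are not known exactly. Their poses are not given: they have to be found in the camera images.
- bar_grip (a point): Middle of the knob to turn: a straight black bar 48 long, 12 thick, 27 mm tall. This point is on the upright turning axis, half-way up the bar, 65.5 mm above the worktop. x along the bar, y across its thickness, z up; turns with it. Below: 40 mm square block (top 38 mm high) with a 22 mm collar (44 mm high) on a 60 mm plate fixed to the bench; two tube stubs reach 44 mm from the axis.
- bar_knob (a joint): Bar knob angle, rad, growing clockwise seen from above; starts at 0 to 0.3. It turns lightly to about 0.45, where a sprung detent pin begins to resist, with up to 0.17 N m; the pin is passed at 0.85 and then pushes the knob on to about 1.0; the hard stop is at 1.2, where the bar is square across the tube stubs. The brass pin in the block's side comes out 3 mm, then drops in at the click.
- cross_knob (a joint): Angle, rad, of the knob of another like fitting, to be left alone: the knob is a cross of two 48 mm black bars. Starts between 0 and 0.15; clockwise from above is positive.
- round_knob (a joint): Angle, rad, of the knob of the third like fitting, to be left alone: the knob is a round, ribbed black knob 39 mm across. Starts between 0 and 0.15; clockwise from above is positive.
Not all that is in view belongs to the job. Leave any purple look-alike of the part that bears round_knob alone.

How it is judged:
At the end, for the whole second after the job is handed in: The bar knob has clicked past its detent and rests within about 16 degrees of its stop (joint above 0.92 rad; stop at 1.2), at rest; the cross and round knobs are still below 0.45 rad (value of joint bar_knob above 0.92 rad and velocity of joint bar_knob between -0.1 and 0.1 rad/s and value of joint each of cross_knob, round_knob below 0.45 rad); the robot touches nothing.
It fails at once if the cross knob or the round knob is turned (above 0.45 rad) (value of joint any of cross_knob, round_knob above 0.45 rad).
It also fails if it takes over 32 s, if anything falls off the work surface, if the arm or the gripper's body presses on something with over 40 N, if the wrist force passes 120 N, or if a joint passes its speed limit or range.

## Working session

There is one attempt and no reset: what is moved stays moved. The work goes in short steps, Python scripts to look and compute and a shell command to move; the robot and the scene stay as the last step left them, time stands still between calls to the robot, and variables do not carry over. Pictures are saved under pics/ and viewed, at most 10 in all, crops included, and the job is handed in when it is done.

```bash
mkdir -p pics; cat > h.py <<'E'
import numpy as np, cv2
from bench import *
from scipy.spatial.transform import Rotation as R
def save(img,fn): cv2.imwrite('pics/'+fn,img[...,::-1])
def pts(name,d,ci=None,st=None):
    ci=camera_info(name); f=200/np.tan(np.radians(ci['vfov'])/2)
    v,u=np.mgrid[:400,:640]; P=np.stack([(u-ci['cx'])/f*d,(v-ci['cy'])/f*d,d],-1)
    if name=='wrist':
        T=np.eye(4);q=st['tcp_rot'];T[:3,:3]=R.from_quat([q[1],q[2],q[3],q[0]]).as_matrix();T[:3,3]=st['tcp_pos'];M=T@ci['tool_from_camera']
    else: M=np.array(ci['pose'])
    return P@M[:3,:3].T+M[:3,3]
E
python3 - <<'E'
from h import *
s=observe();print(s,finger_overhang)
for n in('scene','side','wrist'):
    s=observe();i,d=snapshot(n);save(i,n+'0.png');np.savez(n+'0.npz',P=pts(n,d,st=s),d=d)
a=[cv2.imread(f'pics/{n}0.png') for n in('scene','side')]
cv2.imwrite('pics/both.png',cv2.resize(np.vstack(a),(480,600)))
print({k:v for k,v in camera_info('scene').items()},camera_info('wrist'))
E
```

```text
{'t': 0.0, 'q': array([ 1.03753616e+00,  4.94171866e-01,  1.34611969e+00, -1.56071223e-05,
        1.30249593e+00, -9.54966202e-02]), 'qd': array([-2.45100979e-03, -7.16848988e-05,  1.46387992e-03,  5.66131477e-04,
       -1.88371979e-04, -3.73504038e-04]), 'joint_efforts': array([-6.41709448e-04, -8.78777862e+01, -3.81853187e+01,  7.05433264e-02,
        5.34168317e-02, -2.47410838e-05]), 'tcp_pos': array([0.26476942, 0.56576377, 0.23534916]), 'tcp_rot': array([-1.77582752e-04,  2.17136152e-01,  9.76141145e-01, -5.70465246e-04]), 'contact_force': array([ 0.41126769,  0.03413152, -0.06753738]), 'wrist_torque': array([0.00728453, 0.02340799, 0.04244221]), 'finger_force': 0.0, 'gripper_width': 0.09132593520390563} 0.022
{'vfov': 49.9031897272087, 'cx': 320.4824855919802, 'cy': 199.81629618803768, 'pose': array([[ 0.72849124, -0.42567394,  0.53675154, -0.11231238],
       [-0.68471416, -0.42772159,  0.59010233, -0.44433652],
       [-0.02161096, -0.79740575, -0.60305641,  0.71702246],
       [ 0.        ,  0.        ,  0.        ,  1.        ]])} {'vfov': 58.02989365140758, 'cx': 320.7609025343616, 'cy': 196.91700647281874, 'tool_from_camera': array([[ 4.73105306e-04, -9.68938293e-01, -2.47302164e-01,
         7.11861757e-02],
       [ 9.99999886e-01,  4.42903325e-04,  1.77755263e-04,
         7.66848354e-04],
       [-6.27029307e-05, -2.47302219e-01,  9.68938392e-01,
        -1.48838976e-01],
       [ 0.00000000e+00,  0.00000000e+00,  0.00000000e+00,
         1.00000000e+00]])}
```

View pics/scene0.png

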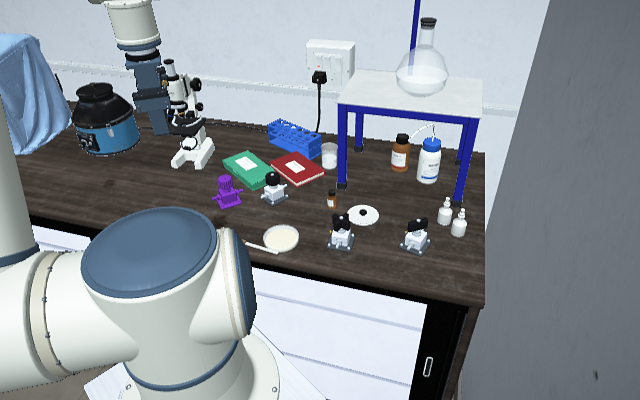

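View pics/side0.png

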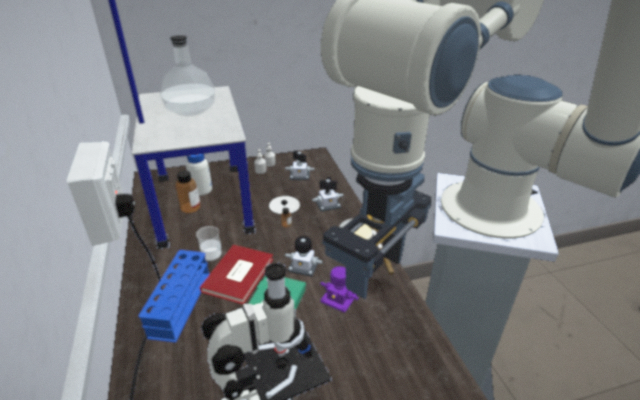

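Candidate fittings in the scene picture are (273,187), (341,230) and (416,236). The purple one at (227,190) is the decoy. (273,187) looks like the round knob, so I'm enlarging the other two to tell them apart.

```bash
python3 - <<'E'
from h import *
i=cv2.imread('pics/scene0.png');j=cv2.imread('pics/side0.png')
a=cv2.resize(i[195:265,310:450],(800,400),interpolation=cv2.INTER_CUBIC)
b=cv2.resize(j[145:215,280:350],(200,200),interpolation=cv2.INTER_CUBIC)
c=cv2.resize(i[160:210,250:300],(200,200),interpolation=cv2.INTER_CUBIC)
cv2.imwrite('pics/crop.png',np.vstack([a,np.hstack([b,c,np.zeros((200,400,3),np.uint8)])]))
P=np.load('scene0.npz')['P']
for u0,u1,v0,v1 in((255,290,165,205),(322,360,205,252),(398,434,208,254)):
    Q=P[v0:v1,u0:u1].reshape(-1,3);Q=Q[(Q[:,2]>.055)&(Q[:,2]<.1)];print(len(Q),Q.mean(0),Q.min(0),Q.max(0))
E
```

```text
182 [0.43686452 0.34891113 0.07224958] [0.42097974 0.3334414  0.05601683] [0.45878011 0.37231392 0.08169976]
260 [0.43879457 0.0935617  0.07155925] [0.41844035 0.07227107 0.05503107] [0.46641613 0.12191513 0.08170831]
209 [ 0.5591289  -0.03649968  0.07036623] [ 0.53820191 -0.04896556  0.05527019] [ 0.58508026 -0.02035708  0.08114139]
```

View pics/crop.png

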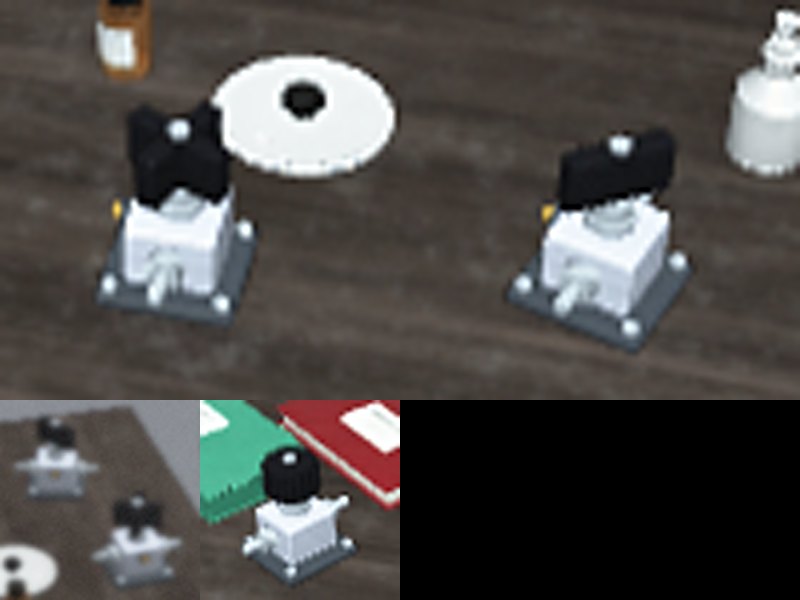

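The right-hand fitting (416,236) has the single straight bar. (341,230) is the cross, and (273,187) is round. Next I'll measure the bar's direction and the nearby clearances.

```bash
python3 - <<'E'
from h import *
P=np.load('scene0.npz')['P'];i=cv2.imread('pics/scene0.png')
Q=P[208:254,398:434].reshape(-1,3);C=i[208:254,398:434].reshape(-1,3).max(1)
top=Q[(Q[:,2]>.074)&(Q[:,2]<.086)]
m=top[:,:2].mean(0);w,V=np.linalg.eigh(np.cov(top[:,:2].T));print('top',len(top),m,top[:,2].max(),np.sqrt(w),V[:,1],np.degrees(np.arctan2(V[1,1],V[0,1])))
b=Q[(Q[:,2]>.03)&(Q[:,2]<.042)];print('block top',b.mean(0),b.min(0),b.max(0))
A=P.reshape(-1,3);ok=np.load('scene0.npz')['d'].ravel()>0
c=np.array([.56,-.035]);r=np.linalg.norm(A[:,:2]-c,axis=1)
for lo,hi in((.05,.08),(.08,.1),(.1,.12),(.12,.15),(.15,.2)):
    s=A[ok&(r>=lo)&(r<hi)&(A[:,2]>.02)];k=s[s[:,2].argmax()] if len(s) else None;print(lo,hi,len(s),k)
for n,(u0,u1,v0,v1) in dict(table=(345,478,72,120),bot=(438,468,195,236)).items():
    s=P[v0:v1,u0:u1].reshape(-1,3);s=s[(s[:,2]>.03)];print(n,np.percentile(s,[1,50,99],axis=0).round(3))
E
```

```text
top 94 [ 0.56006288 -0.03502502] 0.08114138628185974 [0.00383799 0.01423265] [-0.9150269   0.40339283] 156.2095471994867
block top [ 0.55473823 -0.03904525  0.03605586] [ 0.53320882 -0.05788617  0.03018634] [ 0.59063991 -0.00809584  0.04105357]
0.05 0.08 0 None
0.08 0.1 0 None
0.1 0.12 181 [ 0.66998544 -0.08248832  0.07499855]
0.12 0.15 231 [ 0.67619708 -0.08094898  0.07673581]
0.15 0.2 1392 [0.72539859 0.06976846 0.26827331]
table [[ 0.613 -0.013  0.072]
 [ 0.743  0.139  0.266]
 [ 1.026  0.443  0.336]]
bot [[ 0.289 -0.263  0.03 ]
 [ 0.678 -0.045  0.04 ]
 [ 0.767 -0.014  0.384]]
```

```bash
J='python3 -m jog'
python3 -m jog '[[-4.35,-3.5,0,0,0,0],[-8.7,-7,0,0,0,0],[-13,-10.5,0,0,0,0],[-17.4,-14,0,0,0,0],[-17.4,-14,0,0,0,0]]' | tail -c 400
python3 -m jog '[[-4.35,-3.5,0,0,0,0],[-8.7,-7,0,0,0,0],[-13,-10.5,0,0,0,0],[-17.4,-14,0,0,0,0],[-17.4,-14,0,0,0,0]]' | tail -c 400
python3 -m jog '[[-4.35,-3.5,0,0,0,0],[-8.7,-7,0,0,0,0],[-13,-10.5,0,0,0,-1],[-17.4,-14,0,0,0,-1],[-17.4,-14,0,0,0,-1]]' | tail -c 400
python3 - <<'E'
from h import *
s=observe();i,d=snapshot('wrist');save(i,'w1.png');P=pts('wrist',d,st=s);np.savez('w1.npz',P=P,d=d)
print(s['t'],s['tcp_pos'],s['q'])
ok=d>0
for lo,hi in((.073,.086),(.03,.042)):
    m=ok&(P[...,2]>lo)&(P[...,2]<hi)&(np.linalg.norm(P[...,:2]-[.56,-.035],axis=-1)<.045)
    Q=P[m][:,:2];w,V=np.linalg.eigh(np.cov(Q.T));print(len(Q),Q.mean(0),cv2.minAreaRect((Q*1000).astype(np.float32)),np.sqrt(w),V[:,1],np.degrees(np.arctan2(V[1,1],V[0,1])))
E
```

```text
t: 0.65
tcp_pos: [0.3641, 0.3623, 0.2358]
tcp_rot: [-0.0, 0.218, 0.976, -0.001]
contact_force: [-0.9, 0.4, 0.6]
gripper_width: 0.0908
finger_force: 0.0
t: 1.15
tcp_pos: [0.4627, 0.1617, 0.2359]
tcp_rot: [0.0, 0.218, 0.976, -0.0]
contact_force: [-0.8, 1.2, -0.5]
gripper_width: 0.0913
finger_force: 0.0
t: 1.65
tcp_pos: [0.561, -0.0393, 0.2357]
tcp_rot: [0.0, 0.21, 0.978, -0.0]
contact_force: [0.3, -0.4, 0.1]
gripper_width: 0.0906
finger_force: 0.0
1.65 [ 0.56101434 -0.03930249  0.2357373 ] [-1.75757592e-01  4.05481820e-01  1.50304005e+00 -6.45524960e-04
  1.23243941e+00 -1.32377961e+00]
718 [ 0.56195485 -0.03204772] ((562.6455078125, -32.32202911376953), (11.828099250793457, 47.409584045410156), 64.843994140625) [0.00336704 0.0137761 ] [-0.90578687  0.42373358] 154.9294706121326
1144 [ 0.56021554 -0.03047957] ((561.915771484375, -31.77123260498047), (53.156471252441406, 50.54617691040039), 48.90970993041992) [0.01213892 0.01544293] [-0.73020983 -0.68322295] -136.90398800290782
```

View pics/w1.png

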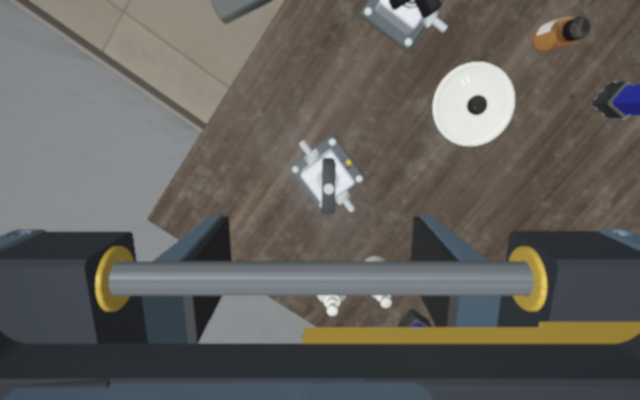

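The bar lies upright in the picture at (328,187) and is already in line with tool x. The stubs run from (305,146) to (351,210), so the knob is at about 0.25 rad and needs about 54° more to reach its stop. The measured 47×12 mm bar with its top at about 79 mm agrees with the description. I'm descending on it.

```bash
python3 -m jog '[[0.2,0.6,3,0,0,0],[0.2,0.6,7,0,0,0],[0.2,0.6,10,0,0,0],[0.2,0.6,12,0,0,0],[0.2,0.6,12,0,0,0]]'
python3 -m jog '[[0,0,1.5,0,0,0],[0,0,3,0,0,0],[0,0,4.4,0,0,0],[0,0,4.4,0,0,0]]'
```

```text
t: 2.2
tcp_pos: [0.5585, -0.0289, 0.1135]
tcp_rot: [-0.002, 0.209, 0.978, -0.0]
contact_force: [0.3, -0.2, 0.7]
gripper_width: 0.0915
finger_force: 0.0
t: 2.6
tcp_pos: [0.5599, -0.0291, 0.0717]
tcp_rot: [-0.001, 0.209, 0.978, -0.0]
contact_force: [-0.7, 0.3, 0.2]
gripper_width: 0.091
finger_force: 0.0
```

```bash
python3 -m jog '[[-0.3,-0.3,0,0,0,0],[-0.3,-0.3,0,0,0,0],[-0.3,-0.3,0,0,0,0]]'
python3 - <<'E'
from h import *
s=observe();i,d=snapshot('wrist');save(i,'w2.png');i2,_=snapshot('scene')
save(np.vstack([i[:,:],cv2.resize(i2[190:265,340:460],(640,400))])[::1],'w2.png')
P=pts('wrist',d,st=s);m=(d>0)&(P[...,2]>.073)&(P[...,2]<.086)&(np.linalg.norm(P[...,:2]-[.56,-.035],axis=-1)<.03)
Q=P[m][:,:2];print(s['tcp_pos'],len(Q));print(cv2.minAreaRect((Q*1000).astype(np.float32)) if len(Q) else '')
cv2.imwrite('pics/w2s.png',cv2.resize(cv2.imread('pics/w2.png'),(480,600)))
E
```

```text
t: 2.9
tcp_pos: [0.5624, -0.0335, 0.0729]
tcp_rot: [0.001, 0.209, 0.978, 0.0]
contact_force: [0.1, -0.7, 0.1]
gripper_width: 0.0913
finger_force: 0.0
[ 0.56239132 -0.03351818  0.07286455] 1807
((562.7734375, -32.01981735229492), (11.755366325378418, 47.90837478637695), 65.48336791992188)
```

View pics/w2s.png

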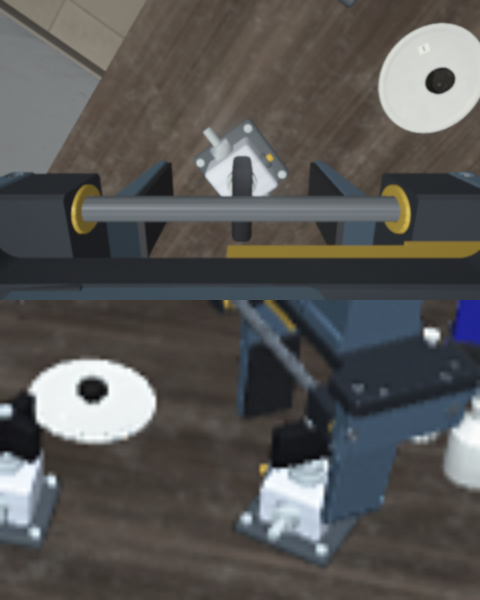

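The bar at (241,200) stands between the open pads, centred to about 1.5 mm, with the fingers clear of the block. I'm closing the gripper.

```bash
python3 -m jog '[[0,0.1,0,0,0,0],[0,0.1,0,0,0,0],[0,0.1,0,0,0,0],[0,0.1,0,0,0,0],[0,0.1,0,0,0,0]]' 255
python3 -m jog '[[0,0,0,0,0,0],[0,0,0,0,0,0],[0,0,0,0,0,0],[0,0,0,0,0,0]]'
```

```text
t: 3.5
tcp_pos: [0.5622, -0.0324, 0.0719]
tcp_rot: [-0.0, 0.209, 0.978, 0.0]
contact_force: [0.1, -0.2, 0.2]
gripper_width: 0.0538
finger_force: 0.0
t: 3.9
tcp_pos: [0.5622, -0.0324, 0.0719]
tcp_rot: [-0.0, 0.209, 0.978, -0.0]
contact_force: [0.3, 1.2, 0.7]
gripper_width: 0.0224
finger_force: 0.0
```

```bash
python3 -m jog '[[0,0,0,0,0,0],[0,0,0,0,0,0],[0,0,0,0,0,0],[0,0,0,0,0,0],[0,0,0,0,0,0]]'
python3 -m jog '[[0,0,0,0,0,4],[0,0,0,0,0,8],[0,0,0,0,0,12],[0,0,0,0,0,16],[0,0,0,0,0,20]]'; python3 -c "
from bench import *;s=observe();print(s['wrist_torque'],s['q'][5])"
```

```text
t: 4.4
tcp_pos: [0.5621, -0.0326, 0.0719]
tcp_rot: [-0.0, 0.209, 0.978, -0.0]
contact_force: [-1.3, -5.3, 0.1]
gripper_width: 0.015
finger_force: 30.0
t: 4.9
tcp_pos: [0.5626, -0.032, 0.072]
tcp_rot: [0.0, 0.377, 0.926, 0.0]
contact_force: [1.7, 2.8, -1.6]
gripper_width: 0.0151
finger_force: 30.0
[ 0.54158249 -0.35362056  0.11649958] -0.9621501316837746
```

```bash
python3 -m jog '[[0,0,0,0,0,4],[0,0,0,0,0,8],[0,0,0,0,0,12],[0,0,0,0,0,16],[0,0,0,0,0,20]]'; python3 -c "
from bench import *;s=observe();print(s['wrist_torque'],s['q'][5])"
python3 -m jog '[[0,0,0,0,0,3],[0,0,0,0,0,6],[0,0,0,0,0,9],[0,0,0,0,0,9]]'; python3 -c "
from bench import *;s=observe();print(s['wrist_torque'],s['q'][5])"
```

```text
t: 5.4
tcp_pos: [0.5633, -0.0315, 0.072]
tcp_rot: [0.001, 0.532, 0.847, 0.001]
contact_force: [4.9, 9.1, -7.3]
gripper_width: 0.0153
finger_force: 30.0
[ 1.51916954 -0.96820578  0.02239946] -0.6129872510276914
t: 5.8
tcp_pos: [0.5637, -0.0314, 0.0721]
tcp_rot: [0.001, 0.596, 0.803, 0.001]
contact_force: [8.3, 8.2, -4.5]
gripper_width: 0.0153
finger_force: 30.0
[ 1.56878242 -1.30899204 -0.03460931] -0.45668664318426416
```

```bash
python3 - <<'E'
from h import *
i,d=snapshot('wrist');j,_=snapshot('scene')
save(np.vstack([cv2.resize(i[120:320,160:480],(640,400)),cv2.resize(j[200:260,380:476],(320,200))if 0 else cv2.resize(j[205:255,376:536],(640,200))]),'w3.png')
E
```

```text
(no output)
```

View pics/w3.png

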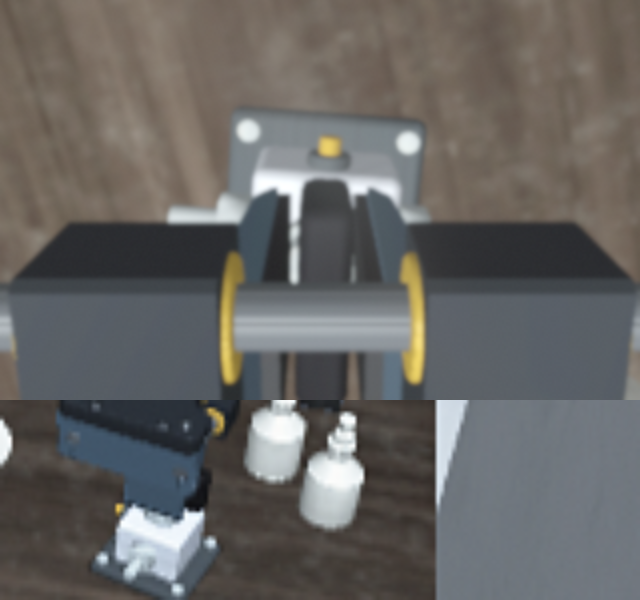

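The crop shows the bar gripped at (325,240) and upright in the tool frame. The stubs and plate edge are within about 3° of square across it, and the brass pin at (330,147) looks dropped in, so I take the click as done. I'm releasing and lifting straight up.

```bash
python3 -m jog '[[0,0,0,0,0,0],[0,0,0,0,0,0],[0,0,0,0,0,0],[0,0,0,0,0,0],[0,0,0,0,0,0]]' 0
python3 -m jog '[[0,0,0,0,0,0],[0,0,0,0,0,0],[0,0,-2,0,0,0],[0,0,-5,0,0,0],[0,0,-8,0,0,0]]'
python3 -m jog '[[0,0,-3,0,0,0],[0,0,-6,0,0,0],[0,0,-8,0,0,0],[0,0,-8,0,0,0],[0,0,-8,0,0,0]]'
python3 - <<'E'
from h import *
s=observe();i,d=snapshot('wrist');j,_=snapshot('scene');print(s['q'],s['contact_force'])
P=pts('wrist',d,st=s);m=(d>0)&(P[...,2]>.073)&(P[...,2]<.086)&(np.linalg.norm(P[...,:2]-[.562,-.033],axis=-1)<.03)
print(cv2.minAreaRect((P[m][:,:2]*1000).astype(np.float32)))
save(np.vstack([cv2.resize(i[120:250,220:428],(640,400)),cv2.resize(j[200:260,300:492],(640,200))]),'w4.png')
E
```

```text
t: 6.4
tcp_pos: [0.5621, -0.0324, 0.0719]
tcp_rot: [-0.0, 0.595, 0.803, -0.0]
contact_force: [0.1, -0.3, 0.1]
gripper_width: 0.0522
finger_force: 0.0
t: 6.9
tcp_pos: [0.5618, -0.0323, 0.1526]
tcp_rot: [-0.0, 0.595, 0.803, -0.0]
contact_force: [0.4, -0.2, -0.7]
gripper_width: 0.0899
finger_force: 0.0
t: 7.4
tcp_pos: [0.5621, -0.0324, 0.2319]
tcp_rot: [0.0, 0.595, 0.803, 0.0]
contact_force: [0.3, 0.3, -0.5]
gripper_width: 0.0914
finger_force: 0.0
[-1.63565156e-01  4.10444393e-01  1.50633985e+00 -2.39960229e-05
  1.22438700e+00 -4.58873612e-01] [ 0.29197464  0.31871613 -0.49356682]
((563.0621948242188, -32.05976104736328), (11.98106575012207, 48.22860336303711), 12.364920616149902)
```

View pics/w4.png

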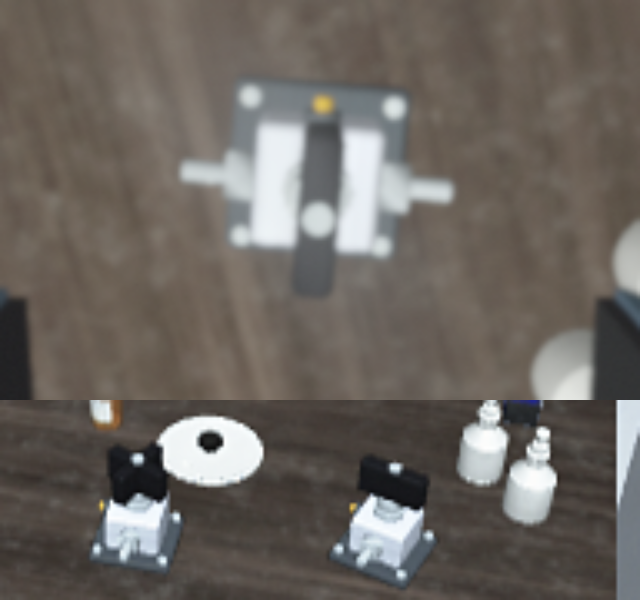

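The bar runs from (325,120) to (313,290) and stands square across the stubs, which run from (185,172) to (452,190). It turned about 53° and now sits at roughly 1.2 rad. The gripper is clear and the cross knob is as it was. I'm handing the job in.

```bash
python3 -c "
from bench import *;print(finish_job())"
```

```text
the job is handed in; nothing more can be done
None
```

The bar knob turned about 53° clockwise, to roughly 1.2 rad by the wrist camera; it stands square across the stubs, past its detent and released, I never touched the cross or round knobs, and the job is handed in (no verdict came back).

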